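# Hold the feed pusher down in the food processor's chute

## Robot

A 7-joint arm with a two-finger parallel gripper is mounted at the origin on a cart in front of the work surface, level with it; the furniture and walls round the work are solid. World frame = base frame: x ahead of the robot, y to its left, z up, the work surface at z = 0. Lengths are in m, angles in degrees, forces in N, time in s.
With the tool pointing down it reaches from about 0.425 to 0.875 m from the base axis. Payload 4.7 kg.
Tool frame: the origin (TCP) lies on the mounting face of the last link; the fingertips stand tcp_to_tips ahead of it and the grasp point (between the pads) lies 164 mm ahead of it (tcp_to_tips is the distance from the TCP to the fingertips, in m); z points along the fingers, y is the line along which they close (so a half turn about z gives the same grasp; the last joint's range is limited). The gripper opens to 87 mm and grips with 3 to 60 N. Pads are 19 mm wide; open, the fingers measure 117 mm over their backs; the gripper's body (75 mm by 190 mm) begins 51 mm behind the grasp point.
Start: joints at [74.146, 18.392, -4.016, 83.108, 1.295, 78.541, -3.26], TCP at [0.186, -0.623, 0.405] pointing down, gripper open.
Joint ranges: [-163.93, 163.93], [-17.29, 119.83], [-79.2, 71.16], [3.27, 140.29], [-89.18, 269.18], [5.43, 117.66], [-154.24, 154.24]. Speed limits (degrees/s): [147.25, 147.25, 180, 180, 180, 180, 180].

## Interface

Orientations are given as [roll, pitch, yaw] about the fixed x, y, z axes, in that order (R = Rz(yaw) Ry(pitch) Rx(roll)).
In Python, from cell import get_obs, read_camera, sign_off, tcp_to_tips gives the robot as it stands.
- The arm moves only by the tool drive_tool, never from a script. Its argument "rows" is one flat list of numbers, 7 for each row, row after row: the shift along the tool's x, y, z in m, then the turn, a rotation vector about the tool's x, y, z in rad, then the gripper command: -1 is shut, 1 is fully open, values between are in proportion. In form: [tx, ty, tz, rx, ry, rz, fingers, tx, ty, tz, rx, ry, rz, fingers, ...]. A call has 1 to 5 rows; each row shifts and turns the commanded pose from where the row before left it, along the tool's axes as they then stand; what a row does not reach is not made up. A row lasts 1/8 s, in which the tool goes at most 62.5 mm and 10.7 degrees, less where a joint would pass 70% of its speed; a pose out of reach is approached as far as the arm can. A call is refused whole if a number of a shift passes 0.0625 or a number of a turn 0.188, either way. A call with a gripper value outside its range is refused whole. The fingers move at their own pace and stop on an object; "grip_force" is the grip in N (left out, the last holds). Time passes only in rows, so rows that do not move let the fingers close. It gives the time, the measured TCP pose, the force, the opening and the grip force at its end, in the units of the state.
- get_obs(): the state, without advancing time (a new reading comes with each control period).
- read_camera(name): name is "scene" or "top" or "wrist"; returns a dict with "color" (420x560x3 uint8, blue, green, red), "fov_y" (degrees; the focal length in pixels is half the picture's height over the tangent of half this angle, whatever the lens; pixels are square), "cx", "cy" (the principal point, pixels), "cam_to_world" (4x4, takes a point from camera to world coordinates); the wrist camera has in their place "mount" (4x4, takes a point from camera to tool coordinates, whose origin is the TCP and whose axes are the flange's). Camera axes: x right, y up, looking along -z (the intrinsics and any distortion apply to the point x, -y, -z); pixel columns grow to the right and rows downward; lengths in m; the calibration is good to about 2 mm. A picture is of the moment at which its call begins: read the wrist's pose just before it. There is no depth.
- sign_off(): hands the job in; it is judged then, once.
The state is a dict: "time_s": time; "qpos": joint angles; "joint_velocities": joint speeds; "effort": joint torques, N m; "tool_pos": TCP position; "tool_rot": TCP orientation; "force": force on the tool from outside, world axes, zero at the start; "wrist_torque": the same for the moment, N m; "grip_width": finger opening in m; "grasp_force": force on a finger pad.
Only numpy, scipy, OpenCV 4.12 (cv2) and the standard library are available. Lean on these libraries where they do the work, as an engineer would, in place of code of your own. Each camera call takes 0.05 s, during which the arm holds its last target. There are 200 camera calls.

## Task

Get the food processor ready to run: lift the loose black cap off its feed chute by the knob and set it down, knob up, on the bare worktop clear of the machine. Then take the red pusher by its grip, slide it down into the chute and press the sprung yellow safety plate inside until the pusher's collar is down at the mouth of the chute, and finish while still gripping it and holding it pressed there: let go and the spring pushes it back up. Do not drop the cap, and leave the timer, the ramekin and the spice jar where they stand.

Things in the scene. Friction and masses are not known exactly. Their poses are not given: they have to be found in the camera images.
- chute_mouth (a point): centre of the mouth of the grey upright rectangular feed chute, level with its rim, 180 mm above the worktop. z up. Slot 32 mm along x, 62 mm along y (1 mm free on every side of the pusher), with a 45 degree flare, 4 mm deep, that opens it to 40 x 70 mm at the rim; outside of the rim 48 x 78 mm. Yellow sprung plate 40 mm below the rim
- processor: food processor, fixed to the worktop; origin on the worktop, straight below chute_mouth; same axes. White base 170 x 180 mm (x, y), 54 mm high; control knob on its front (-x); round bowl with a grey lid 164 mm across, lid top 118 mm above the worktop; the chute stands on the lid. Between the listed things the worktop is bare from x 0.33 to 0.62, y -0.35 to 0.35
- plate (a joint): travel in m of the yellow sprung plate in the chute: 0 up (top 40 mm below the rim), grows as it is pressed down, stop at 0.018. Spring: about 2.3 N to start it, 4.3 N at 0.008, 5.8 N at 0.014; it returns when let go. With the pusher's collar on the rim it stands at 0.014
- cap_knob (a point): centre of the steel knob of the loose black chute cap (90 g); z up. Knob: upright cylinder 22 mm across, 24 mm high, on an 8 mm neck. Cover 50 x 80 x 6 mm (x, y), its top 20 mm below this point; under it a plug 24 x 54 mm, 8 mm deep, loose in the slot. This point is 26 mm above the rim when the cap is on, 34 mm above the plug's underside, on which it stands when set down
- pusher_grip (a point): centre of the grip of the loose red pusher (100 g, 110 mm tall, standing on its foot on the worktop). z up, x its thin way, y its wide way. Grip 22 mm (x) by 46 mm (y), from 26 mm below to 24 mm above this point. Below: collar 50 x 80 x 6 mm, underside 32 mm below this point; then blade 30 x 60 mm, 54 mm long, its lowest 4 mm 1.8 mm narrower per side
- pusher_foot (a point): centre of the underside of the pusher's foot, 86 mm below pusher_grip; same axes
- timer: red and cream kitchen timer, 63 x 63 x 63 mm, bystander; origin at the centre of its underside
- ramekin: cream ramekin, 95 mm across, 45 mm high, bystander; origin at the centre of its underside
- spice: spice jar with a dark cap, 41 mm across, 105 mm high, bystander; origin at the centre of its underside
Not all that is in view belongs to the job. What is shaped like the part that bears cap_knob but pink is not meant. There is more than one size of the part that bears pusher_grip; the job needs the smaller.

How it is judged:
By the outcome, as a careful person would: the job done as asked, in the order asked, and still so for the second after the job is handed in, while the arm keeps its last pose, push and grip.
It also fails if it takes over 67 s, if anything falls off the work surface, if the arm or the gripper's body presses on something with over 40 N, if the wrist force passes 120 N, or if a joint passes its speed limit or range.

## Working session

There is one attempt and no reset: what is moved stays moved. The work goes in short steps, Python scripts to look and compute and a tool call to move; the robot and the scene stay as the last step left them, time stands still between calls to the robot, and variables do not carry over. Pictures are saved under pics/ and viewed, at most 10 in all, crops included, and the job is handed in when it is done.

Besides the shell and the picture viewer there is one more tool, called after "Emit:" by a JSON object that holds its "method" and its "body", one argument or row to a line. drive_tool: Moves the arm, as the interface text tells. Its arguments: {"type":"object","properties":{"rows":{"type":"array","items":{"type":"number"}},"grip_force":{"type":"number"}},"required":["rows"]}

```bash
mkdir -p pics
python3 - <<'E'
from cell import *
import cv2
o=get_obs();print(o);print(tcp_to_tips)
for n in("scene","top"):
    r=read_camera(n);cv2.imwrite(f"pics/{n}0.png",r["color"]);print(n,{k:v for k,v in r.items() if k!="color"})
E
```

```text
{'time_s': 0.0, 'qpos': array([74.14524518, 18.4371182 , -4.01371564, 83.17374717,  1.29379553,
       78.53988822, -3.25919533]), 'joint_velocities': array([-0.02534073, -0.01258857,  0.02383356, -0.11069518,  0.0020242 ,
       -0.04794839,  0.02516966]), 'effort': array([ 1.89170796e-04, -4.91285706e+01, -4.03959313e-01, -3.12524378e+01,
       -6.40598964e-02,  4.39020200e-02,  2.11754282e-04]), 'tool_pos': array([ 0.18627539, -0.62252564,  0.40369306]), 'tool_rot': array([-1.79894411e+02,  5.07382149e-03,  1.66633245e+01]), 'force': array([-0.46987947,  0.26673897, -0.59668098]), 'wrist_torque': array([0.00758869, 0.00075925, 0.03006847]), 'grasp_force': 0.0, 'grip_width': 0.08728067891262369}
0.1822
scene {'fov_y': 44.95263631065517, 'cx': 283.43795392161604, 'cy': 214.91985205538845, 'cam_to_world': array([[-0.5121135 ,  0.66453952, -0.54417552, -0.1269594 ],
       [-0.85890169, -0.39233254,  0.32918546,  0.46581131],
       [ 0.00525898,  0.63597359,  0.7716929 ,  1.14044253],
       [ 0.        ,  0.        ,  0.        ,  1.        ]])}
top {'fov_y': 44.462099257193735, 'cx': 280.3036759488657, 'cy': 198.72919121759793, 'cam_to_world': array([[-3.72167542e-01,  8.42543820e-01, -3.89372870e-01,
        -6.10903207e-03],
       [-9.28165020e-01, -3.37379957e-01,  1.57112889e-01,
         2.65897566e-01],
       [ 1.00789186e-03,  4.19874596e-01,  9.07581571e-01,
         1.51895471e+00],
       [ 0.00000000e+00,  0.00000000e+00,  0.00000000e+00,
         1.00000000e+00]])}
```

View pics/scene0.png

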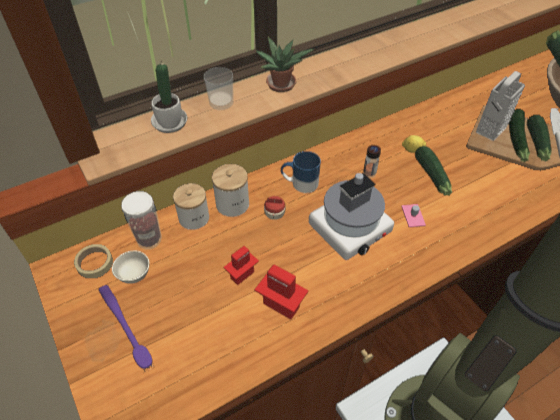

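View pics/top0.png

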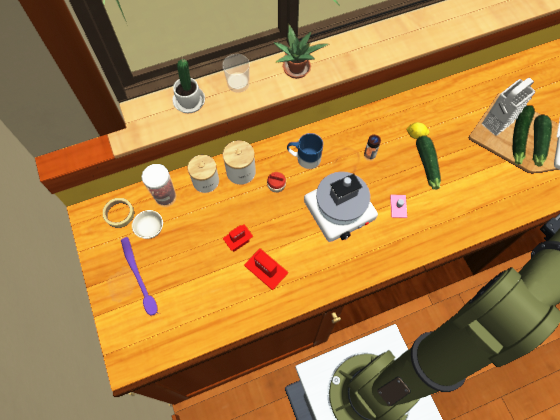

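The scene picture shows the capped processor with its knob at (359,179), the small red pusher at (240,265) and the large one at (281,290). In the top picture these are at (347,181), (238,237) and (266,268). I'll zoom in on both.

Run:
```python
import cv2,numpy as np
s=cv2.imread("pics/scene0.png");t=cv2.imread("pics/top0.png")
def c(i,x,y,w=80,h=60): return cv2.resize(i[y:y+h,x:x+w],(400,300),interpolation=cv2.INTER_CUBIC)
cv2.imwrite("pics/c1.png",np.vstack([np.hstack([c(s,320,165),c(s,200,235)]),np.hstack([c(t,305,160),c(t,200,207)])]))
```

```text
(no output)
```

View pics/c1.png

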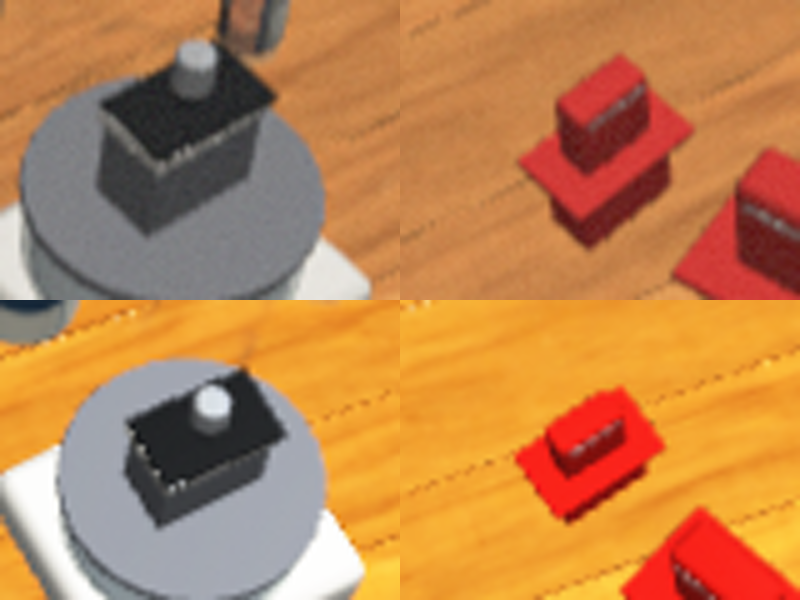

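Crop read-out (tile pixels, 5x):
- **Cap cover corners:** scene (102,105), (218,45), (275,97), (160,165); top (128,425), (245,368), (287,433), (180,485).
- **Knob top:** scene (196,50), top (213,395).
- **Pusher collar:** scene (518,160), (695,127), (583,195); top (516,462), (622,387), (665,447), (567,518).

```bash
cat > h.py <<'E'
import numpy as np,cv2
from cell import *
def rays(cam,px,T=None):
    T=np.array(cam["cam_to_world"]) if T is None else T
    f=210/np.tan(np.radians(cam["fov_y"]/2));px=np.atleast_2d(px).astype(float)
    d=np.c_[(px[:,0]-cam["cx"])/f,-(px[:,1]-cam["cy"])/f,-np.ones(len(px))]
    return T[:3,3],d@T[:3,:3].T
def onz(cam,px,z,T=None):
    o,d=rays(cam,px,T);return o+d*((z-o[2])/d[:,2])[:,None]
E
python3 - <<'E'
from h import *
np.set_printoptions(precision=4,suppress=True)
S=read_camera("scene");T=read_camera("top")
t=lambda p,ox,oy,tx,ty:(np.array(p)-[tx,ty]-.0)/5+[ox-.4,oy-.4]
cs=onz(S,t([(102,105),(218,45),(275,97),(160,163)],320,165,0,0),.186)
ct=onz(T,t([(128,425),(245,368),(287,433),(180,485)],305,160,0,300),.186)
ks=onz(S,t([(196,50)],320,165,0,0),.218);kt=onz(T,t([(213,393)],305,160,0,300),.218)
ps=onz(S,t([(518,160),(695,127),(583,195)],200,235,400,0),.06)
gs=onz(S,t([(557,97),(620,52),(648,85),(585,125)],200,235,400,0),.11)
pt=onz(T,t([(516,462),(622,387),(665,447),(567,518)],200,207,400,300),.06)
for n,a in dict(cs=cs,ct=ct,ks=ks,kt=kt,ps=ps,gs=gs,pt=pt).items():
    e=np.diff(a,axis=0);print(n,a.mean(0)[:2]);print(a[:,:2].tolist() if 0 else np.c_[np.hypot(e[:,0],e[:,1]),np.degrees(np.arctan2(e[:,1],e[:,0]))])
print('ps01',(ps[0]+ps[1])/2, 'others')
# bystander bases
for n,p,q in[("timer",(275,210),(276,183)),("ram",(131,270),(148,226)),("spice",(371,172),(371,153)),("pinkcap",(414,216),(399,206)),("mug",(306,182),(311,158)),("big",(282,300),(266,268))]:
    print(n,onz(S,p,.02)[0,:2],onz(T,q,.02)[0,:2])
E
```

```text
cs [ 0.5351 -0.1556]
[[   0.0769  -86.7994]
 [   0.045  -176.1043]
 [   0.0777   95.05  ]]
ct [ 0.5348 -0.1593]
[[   0.0793  -83.8205]
 [   0.0476 -174.6788]
 [   0.0717   95.7639]]
ks [ 0.5401 -0.1589]
[]
kt [ 0.541  -0.1598]
[]
ps [0.5453 0.1887]
[[   0.0917 -107.8319]
 [   0.069    96.2126]]
gs [0.5506 0.1805]
[[   0.0406  -77.9607]
 [   0.0251 -174.3633]
 [   0.0384   98.1099]]
pt [0.5482 0.1794]
[[   0.0793  -73.8825]
 [   0.0476 -167.0483]
 [   0.0732  106.3362]]
ps01 [0.5525 0.1804 0.06  ] others
timer [ 0.6913 -0.0006] [ 0.6946 -0.0016]
ram [0.7056 0.4277] [0.7038 0.4267]
spice [ 0.6732 -0.332 ] [ 0.6807 -0.3388]
pinkcap [ 0.4698 -0.3317] [ 0.4723 -0.3361]
mug [ 0.7392 -0.1369] [ 0.7379 -0.1444]
big [0.427  0.1329] [0.4387 0.1325]
```

```bash
cat >> h.py <<'E'
from scipy.spatial.transform import Rotation as R
def plan(p,yaw,n=None,roll=180,pitch=0):
    "rows from the measured pose to TCP p, tool down with yaw; step in mm-rounded tool axes"
    o=get_obs();P=np.array(o["tool_pos"]);Q=R.from_euler("xyz",o["tool_rot"],degrees=True)
    G=R.from_euler("xyz",[roll,pitch,yaw],degrees=True);rv=(Q.inv()*G).as_rotvec();D=np.array(p)-P
    n=n or int(np.ceil(max(np.linalg.norm(D)/.058,np.linalg.norm(rv)/.18,1)))
    print("from",P.round(4),np.round(o["tool_rot"],2),"t",round(o["time_s"],2),"n",n)
    for i in range(n):
        print((Q.inv().apply(D/n)).round(4).tolist(),(rv/n).round(3).tolist());Q=Q*R.from_rotvec(rv/n)
def wristT(o,cam):
    T=np.eye(4);T[:3,:3]=R.from_euler("xyz",o["tool_rot"],degrees=True).as_matrix();T[:3,3]=o["tool_pos"];return T@np.array(cam["mount"])
E
python3 - <<'E'
from h import *
print(read_camera("wrist")["mount"].round(3))
plan([.52,-.18,.46],94.5)
E
```

```text
[[-0.     0.966  0.259  0.07 ]
 [ 1.     0.     0.001 -0.   ]
 [ 0.001  0.259 -0.966  0.02 ]
 [ 0.     0.     0.     1.   ]]
from [ 0.1863 -0.6226  0.4043] [-1.7995e+02  1.0000e-02  1.6660e+01] t 0.25 n 10
[0.0447, -0.0328, -0.0055] [-0.0, -0.0, -0.136]
[0.0487, -0.0265, -0.0056] [-0.0, -0.0, -0.136]
[0.0518, -0.0197, -0.0056] [-0.0, -0.0, -0.136]
[0.054, -0.0124, -0.0056] [-0.0, -0.0, -0.136]
[0.0552, -0.005, -0.0056] [-0.0, -0.0, -0.136]
[0.0554, 0.0025, -0.0056] [-0.0, -0.0, -0.136]
[0.0545, 0.01, -0.0056] [-0.0, -0.0, -0.136]
[0.0527, 0.0173, -0.0056] [-0.0, -0.0, -0.136]
[0.0498, 0.0243, -0.0056] [-0.0, -0.0, -0.136]
[0.0461, 0.0308, -0.0056] [-0.0, -0.0, -0.136]
```

Emit:
{"method": "drive_tool", "body": {
  "rows": [0.045,-0.033,-0.011,0,0,-0.136,1,0.049,-0.026,-0.011,0,0,-0.136,1,0.052,-0.02,-0.011,0,0,-0.136,1,0.054,-0.012,-0.011,0,0,-0.136,1,0.055,-0.005,-0.011,0,0,-0.136,1]
}}

```text
time_s: 0.88
tool_pos: [0.3548, -0.3999, 0.4602]
tool_rot: [180.0, 0.0, 55.9]
force: [1.3, -0.4, -0.0]
grip_width: 0.0869
grasp_force: 0.0
```

Emit:
{"method": "drive_tool", "body": {
  "rows": [0.055,0.003,0,0,0,-0.136,1,0.055,0.01,0,0,0,-0.136,1,0.053,0.017,0,0,0,-0.136,1,0.05,0.024,0,0,0,-0.136,1,0.046,0.031,0,0,0,-0.136,1]
}}

```text
time_s: 1.5
tool_pos: [0.5216, -0.1782, 0.4599]
tool_rot: [180.0, 0.0, 94.8]
force: [0.0, -0.8, -0.4]
grip_width: 0.0874
grasp_force: 0.0
```

Emit:
{"method": "drive_tool", "body": {
  "rows": [0,0,0,0,0,0,1]
}}

```text
time_s: 1.62
tool_pos: [0.523, -0.1743, 0.4599]
tool_rot: [179.9, -0.1, 95.2]
force: [0.1, -0.4, 0.4]
grip_width: 0.0868
grasp_force: 0.0
```

Run:
```python
from h import *
o=get_obs();print(o["tool_pos"],o["tool_rot"],o["time_s"],o["qpos"].round(0))
c=read_camera("wrist");cv2.imwrite("pics/w1.png",c["color"]);print(c["fov_y"],c["cx"],c["cy"])
```

```text
[ 0.52298988 -0.17431472  0.45987846] [ 1.79909352e+02 -1.31229772e-01  9.51665450e+01] 1.625 [ 46.   7. -33.  92.   4.  82.  18.]
63.82327134798708 279.96009137227867 206.84803799365272
```

View pics/w1.png

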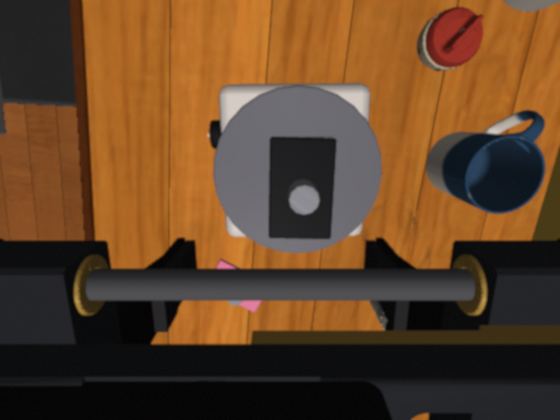

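The wrist view shows the cover corners at (270,137), (335,139), (332,239) and (269,238), with the knob top at (304,198).

Run:
```python
from h import *
o=get_obs();c=read_camera("wrist");T=wristT(o,c)
a=onz(c,[(270,137),(335,139),(332,239),(269,238)],.186,T);print(a.mean(0),a[:,:2].round(4).tolist())
k=onz(c,(304,198),.218,T);print(k)
for i,j in((3,0),(2,1)):print(np.degrees(np.arctan2(*(a[j]-a[i])[1::-1])))
plan([k[0,0],k[0,1],.40],94)
```

```text
[ 0.5364491  -0.15990124  0.186     ] [[0.5093, -0.122], [0.5572, -0.1194], [0.5647, -0.1974], [0.5146, -0.2008]]
[[ 0.53604917 -0.15843282  0.218     ]]
93.81871576052144
95.4907551957111
from [ 0.5209 -0.1795  0.4596] [-1.7996e+02  2.0000e-02  9.4620e+01] t 1.73 n 2
[0.0099, 0.0084, 0.0298] [-0.0, 0.0, 0.005]
[0.0099, 0.0083, 0.0298] [-0.0, 0.0, 0.005]
```

Run:
```python
from h import *
o=get_obs();print(o["tool_pos"]);c=read_camera("wrist")
o["tool_pos"]=[0.52298988,-0.17431472,0.45987846];o["tool_rot"]=[ 1.79909352e+02,-1.31229772e-01,9.51665450e+01]
T=wristT(o,c)
a=onz(c,[(270,137),(335,139),(332,239),(269,238)],.186,T);print(a.mean(0))
k=onz(c,(304,198),.218,T);print(k)
for i,j in((3,0),(2,1)):print(np.degrees(np.arctan2(*(a[j]-a[i])[1::-1])))
k=(k[0]+a.mean(0))/2
plan([k[0],k[1],.3735],94.5)
```

```text
[ 0.52092363 -0.17950422  0.45956962]
[ 0.53797428 -0.15621937  0.186     ]
[[ 0.53752415 -0.15483367  0.218     ]]
94.14324233363178
95.79554018304464
from [ 0.5204 -0.1807  0.4595] [-1.7995e+02  4.0000e-02  9.4490e+01] t 1.77 n 2
[0.0119, 0.0096, 0.043] [-0.0, 0.0, -0.0]
[0.0119, 0.0096, 0.043] [-0.0, 0.0, -0.0]
```

Emit:
{"method": "drive_tool", "body": {
  "rows": [0.023,0.019,0.01,0,0,0,1,0,0,0.03,0,0,0,1,0,0,0.03,0,0,0,1,0,0,0.015,0,0,0,1,0,0,0,0,0,0,1],
  "grip_force": 25
}}

```text
time_s: 2.4
tool_pos: [0.5373, -0.1564, 0.374]
tool_rot: [-179.9, -0.0, 94.5]
force: [0.3, 0.3, -0.2]
grip_width: 0.0871
grasp_force: 0.0
```

Emit:
{"method": "drive_tool", "body": {
  "rows": [0,0,0,0,0,0,-1,0,0,0,0,0,0,-1,0,0,0,0,0,0,-1,0,0,0,0,0,0,-1,0,0,0,0,0,0,-1]
}}

```text
time_s: 3.02
tool_pos: [0.538, -0.1553, 0.3748]
tool_rot: [180.0, 0.0, 94.6]
force: [0.7, 0.9, 0.3]
grip_width: 0.045
grasp_force: 0.0
```

Emit:
{"method": "drive_tool", "body": {
  "rows": [0,0,0,0,0,0,-1,0,0,0,0,0,0,-1,0,0,0,0,0,0,-1,0,0,0,0,0,0,-1,0,0,0,0,0,0,-1]
}}

```text
time_s: 3.65
tool_pos: [0.538, -0.1553, 0.3747]
tool_rot: [-180.0, 0.0, 94.6]
force: [-0.6, -0.1, 0.3]
grip_width: 0.0211
grasp_force: 25.0
```

Emit:
{"method": "drive_tool", "body": {
  "rows": [0,0,-0.005,0,0,0,-1,0,0,-0.02,0,0,0,-1,0,0,-0.03,0,0,0,-1,0,0,-0.025,0,0,0,-1,0,0,0,0,0,0,-1]
}}

```text
time_s: 4.28
tool_pos: [0.5385, -0.1552, 0.4568]
tool_rot: [179.8, 0.1, 94.6]
force: [0.8, -0.2, -1.8]
grip_width: 0.0216
grasp_force: 25.0
```

Run:
```python
from h import *
o=get_obs();print(o["tool_pos"],o["tool_rot"],o["time_s"],o["qpos"].round(0))
c=read_camera("wrist");t=read_camera("top");cv2.imwrite("pics/w2.png",np.vstack([np.hstack([c["color"][60:360],t["color"][60:360]])])[:, ::1][:, :1120] if 0 else cv2.resize(np.hstack([c["color"],t["color"]]),(800,300),interpolation=cv2.INTER_AREA))
```

```text
[ 0.53845732 -0.15516232  0.45683501] [1.79784419e+02 1.05615539e-01 9.45855706e+01] 4.275 [ 44.   8. -34.  91.   5.  82.  14.]
```

View pics/w2.png

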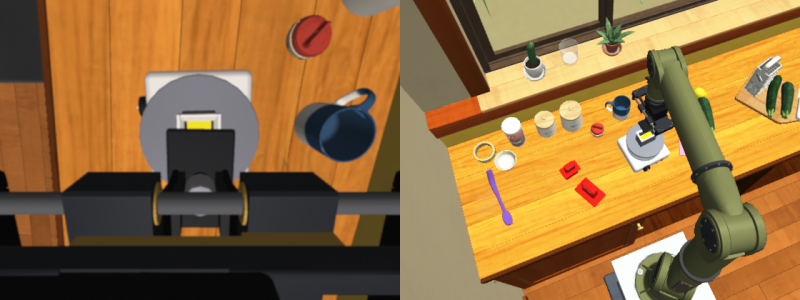

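The cap came up with the gripper and the slot with its yellow plate is open. I'll set the cap down at about (0.55, 0.02).

Emit:
{"method": "drive_tool", "body": {
  "rows": [0.03,0.006,0,0,0,0,-1,0.045,0.006,0,0,0,0,-1,0.045,0.006,0,0,0,0,-1,0.04,0.006,0,0,0,0,-1,0.015,0.002,0,0,0,0,-1]
}}

```text
time_s: 5.0
tool_pos: [0.5493, 0.0241, 0.4535]
tool_rot: [-179.9, -0.1, 94.8]
force: [0.3, -0.7, -0.4]
grip_width: 0.0217
grasp_force: 25.0
```

Emit:
{"method": "drive_tool", "body": {
  "rows": [0,0,0.03,0,0,0,-1,0,0,0.05,0,0,0,-1,0,0,0.055,0,0,0,-1,0,0,0.05,0,0,0,-1,0,0,0.03,0,0,0,-1]
}}

```text
time_s: 5.62
tool_pos: [0.5484, 0.0194, 0.2358]
tool_rot: [-179.7, 0.0, 94.5]
force: [0.1, -0.0, -1.3]
grip_width: 0.0211
grasp_force: 25.0
```

Emit:
{"method": "drive_tool", "body": {
  "rows": [0,0,0.015,0,0,0,-1,0,0,0.008,0,0,0,-1,0,0,0.004,0,0,0,-1,0,0,0,0,0,0,-1]
}}

```text
time_s: 6.12
tool_pos: [0.5503, 0.0212, 0.2134]
tool_rot: [179.9, 0.0, 94.6]
force: [-0.2, 0.8, -1.4]
grip_width: 0.0211
grasp_force: 25.0
```

Emit:
{"method": "drive_tool", "body": {
  "rows": [0,0,0.005,0,0,0,-1,0,0,0.003,0,0,0,-1,0,0,0.001,0,0,0,-1,0,0,0,0,0,0,-1]
}}

```text
time_s: 6.62
tool_pos: [0.5499, 0.0213, 0.2037]
tool_rot: [-180.0, 0.0, 94.6]
force: [0.0, 0.2, -1.0]
grip_width: 0.021
grasp_force: 25.0
```

Emit:
{"method": "drive_tool", "body": {
  "rows": [0,0,0.001,0,0,0,-1,0,0,0.001,0,0,0,-1,0,0,0,0,0,0,-1]
}}

```text
time_s: 7.0
tool_pos: [0.5501, 0.0213, 0.2026]
tool_rot: [180.0, 0.0, 94.6]
force: [-3.5, -0.1, 6.7]
grip_width: 0.0212
grasp_force: 25.0
```

Emit:
{"method": "drive_tool", "body": {
  "rows": [0,0,-0.001,0,0,0,-1,0,0,0,0,0,0,0.3,0,0,0,0,0,0,0.3,0,0,0,0,0,0,0.3,0,0,0,0,0,0,0.3]
}}

```text
time_s: 7.62
tool_pos: [0.5499, 0.0212, 0.2027]
tool_rot: [-180.0, 0.0, 94.6]
force: [-0.3, -0.6, 0.0]
grip_width: 0.0521
grasp_force: 0.0
```

Emit:
{"method": "drive_tool", "body": {
  "rows": [0,0,-0.02,0,0,0,1,0,0,-0.05,0,0,0,1,0,0,-0.06,0,0,0,1,0,0,-0.06,0,0,0,1,0,0,0,0,0,0,1]
}}

```text
time_s: 8.25
tool_pos: [0.5512, 0.0224, 0.3997]
tool_rot: [179.3, 0.1, 94.6]
force: [0.1, -0.1, -0.7]
grip_width: 0.0866
grasp_force: 0.0
```

Run:
```python
from h import *
plan([.55,.12,.42],94.5)
```

```text
from [0.5512 0.0224 0.3997] [1.7934e+02 1.2000e-01 9.4610e+01] t 8.25 n 2
[0.0487, 0.0034, -0.0102] [0.006, 0.001, 0.001]
[0.0487, 0.0033, -0.0102] [0.006, 0.001, 0.001]
```

Emit:
{"method": "drive_tool", "body": {
  "rows": [0.05,0.002,-0.01,0,0,0,1,0.05,0.002,-0.01,0,0,0,1,0.02,0,0,0,0,0,1,0,0,0,0,0,0,1,0,0,0,0,0,0,1]
}}

```text
time_s: 8.88
tool_pos: [0.5444, 0.1397, 0.4124]
tool_rot: [-180.0, 0.1, 94.5]
force: [-0.1, -0.1, 0.3]
grip_width: 0.087
grasp_force: 0.0
```

Run:
```python
from h import *
import json
o=get_obs();print(o["tool_pos"],o["tool_rot"])
c=read_camera("wrist");cv2.imwrite("pics/w3.png",c["color"])
json.dump([list(o["tool_pos"]),list(o["tool_rot"])],open("w3.json","w"))
```

```text
[0.54444482 0.1396914  0.41240941] [-1.79961253e+02  7.14193095e-02  9.44970989e+01]
```

View pics/w3.png

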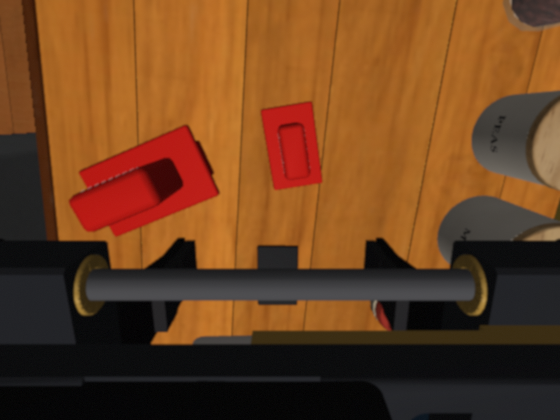

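The small pusher's collar corners are at (262,109), (312,102), (322,182) and (274,189). Its grip top is about (279,125), (303,122), (309,176) and (284,180). The big one's grip top spans (72..160, 165..230). The cap stands at (278,275).

Run:
```python
from h import *
import json
o={};o["tool_pos"],o["tool_rot"]=json.load(open("w3.json"))
c=read_camera("wrist");T=wristT(o,c)
for px,z in(([(262,109),(312,102),(322,182),(274,189)],.06),([(279,125),(303,122),(309,176),(284,180)],.11),([(72,205),(150,168),(160,198),(90,230)],.15)):
    a=onz(c,px,z,T);print(a.mean(0),a[:,:2].round(3).tolist())
    for i,j in((3,0),(2,1)):print(np.degrees(np.arctan2(*(a[j]-a[i])[1::-1])),np.linalg.norm(a[j]-a[i]))
print(get_obs()["tool_pos"])
# big height: intersect with scene/top far-left corner
S=read_camera("top");
o1,d1=rays(c,(125,200),T)
for z in(.11,.13,.15,.17):print(z,onz(c,(118,200),z,T)[0,:2])
plan([.5475,.182,.35],103)
```

```text
[0.55270879 0.18243152 0.06      ] [[0.521, 0.215], [0.567, 0.225], [0.585, 0.15], [0.538, 0.139]]
102.58728852640849 0.07799699185415611
103.31804786817341 0.07730329183239006
[0.55191311 0.18290192 0.11      ] [[0.538, 0.203], [0.557, 0.207], [0.567, 0.163], [0.546, 0.158]]
99.78589007044515 0.04550188761842731
102.01871702639227 0.04462668271843276
[0.42331674 0.14049697 0.15      ] [[0.389, 0.134], [0.448, 0.167], [0.455, 0.145], [0.401, 0.116]]
122.7306316749264 0.02221549771465591
107.55581308934481 0.02282435963774694
[0.54463497 0.13931108 0.41240333]
0.11 [0.40464003 0.12961622]
0.13 [0.41415054 0.13531388]
0.15 [0.42366106 0.14101154]
0.17 [0.43317157 0.1467092 ]
from [0.5446 0.1394 0.4125] [-1.7997e+02  4.0000e-02  9.4430e+01] t 9.03 n 2
[0.0211, 0.0031, 0.0312] [-0.0, 0.0, -0.075]
[0.0208, 0.0047, 0.0312] [-0.0, 0.0, -0.075]
```

Yaw is 12.8°. The big pusher would crowd the gripper body if the fingers closed along x, so I'll grasp across y with tool yaw at about 13°.

Emit:
{"method": "drive_tool", "body": {
  "rows": [0.043,0.011,0,0,0,0,1,0,0,0,0,0,0.178,1,0,0,0,0,0,0.178,1,0,0,0,0,0,0.178,1,0,0,0,0,0,0.178,1]
}}

```text
time_s: 9.65
tool_pos: [0.5521, 0.1838, 0.4125]
tool_rot: [-180.0, 0.0, 53.4]
force: [0.2, 0.2, -0.3]
grip_width: 0.0871
grasp_force: 0.0
```

Emit:
{"method": "drive_tool", "body": {
  "rows": [0,0,0,0,0,0.178,1,0,0,0,0,0,0.178,1,0,0,0,0,0,0.178,1,0,0,0,0,0,0.178,1,0,0,0,0,0,0,1]
}}

```text
time_s: 10.28
tool_pos: [0.5521, 0.1839, 0.4126]
tool_rot: [180.0, 0.0, 13.0]
force: [0.2, 0.2, 0.5]
grip_width: 0.0872
grasp_force: 0.0
```

Run:
```python
from h import *
print(get_obs()["qpos"].round(0))
plan([.552,.1826,.254],12.8)
```

```text
[  11.   13.  -37.   91.    8.   78. -104.]
from [0.5521 0.1839 0.4126] [1.7997e+02 2.0000e-02 1.3020e+01] t 10.28 n 3
[-0.0001, 0.0004, 0.0529] [0.0, 0.0, 0.001]
[-0.0001, 0.0004, 0.0529] [0.0, 0.0, 0.001]
[-0.0001, 0.0004, 0.0529] [0.0, 0.0, 0.001]
```

Emit:
{"method": "drive_tool", "body": {
  "rows": [0,0.001,0.05,0,0,0,1,0,0,0.05,0,0,0,1,0,0,0.04,0,0,0,1,0,0,0.018,0,0,0,1,0,0,0,0,0,0,1],
  "grip_force": 45
}}

```text
time_s: 10.9
tool_pos: [0.552, 0.1835, 0.2541]
tool_rot: [-180.0, 0.1, 13.1]
force: [-0.3, 0.2, -0.6]
grip_width: 0.0868
grasp_force: 0.0
```

Emit:
{"method": "drive_tool", "body": {
  "rows": [0,0,0,0,0,0,-1,0,0,0,0,0,0,-1,0,0,0,0,0,0,-1,0,0,0,0,0,0,-1,0,0,0,0,0,0,-1]
}}

```text
time_s: 11.52
tool_pos: [0.5521, 0.1838, 0.2548]
tool_rot: [180.0, -0.0, 13.0]
force: [0.4, -0.8, -1.6]
grip_width: 0.0457
grasp_force: 45.0
```

Emit:
{"method": "drive_tool", "body": {
  "rows": [0,0,0,0,0,0,-1,0,0,0,0,0,0,-1,0,0,0,0,0,0,-1]
}}

```text
time_s: 11.9
tool_pos: [0.5521, 0.1838, 0.2548]
tool_rot: [180.0, -0.0, 13.0]
force: [-0.2, -0.8, 1.6]
grip_width: 0.0455
grasp_force: 45.0
```

Emit:
{"method": "drive_tool", "body": {
  "rows": [0,0,-0.015,0,0,0,-1,0,0,-0.045,0,0,0,-1,0,0,-0.06,0,0,0,-1,0,0,-0.06,0,0,0,-1,0,0,-0.055,0,0,0.145,-1]
}}

```text
time_s: 12.52
tool_pos: [0.5514, 0.1843, 0.4929]
tool_rot: [-180.0, -0.1, 4.5]
force: [0.5, 0.2, -0.8]
grip_width: 0.0459
grasp_force: 44.9
```

Run:
```python
from h import *
plan([.45,-.156,.50],4.7,9)
```

```text
from [0.5514 0.1843 0.4929] [-1.7997e+02 -1.0000e-01  4.5300e+00] t 12.53 n 9
[-0.0142, 0.0368, -0.0008] [-0.0, -0.0, -0.0]
[-0.0142, 0.0368, -0.0008] [-0.0, -0.0, -0.0]
[-0.0142, 0.0368, -0.0008] [-0.0, -0.0, -0.0]
[-0.0142, 0.0368, -0.0008] [-0.0, -0.0, -0.0]
[-0.0143, 0.0368, -0.0008] [-0.0, -0.0, -0.0]
[-0.0143, 0.0368, -0.0008] [-0.0, -0.0, -0.0]
[-0.0143, 0.0368, -0.0008] [-0.0, -0.0, -0.0]
[-0.0143, 0.0368, -0.0008] [-0.0, -0.0, -0.0]
[-0.0143, 0.0368, -0.0008] [-0.0, -0.0, -0.0]
```

Emit:
{"method": "drive_tool", "body": {
  "rows": [-0.01,0.025,0,0,0,0,-1,-0.015,0.037,0,0,0,0,-1,-0.015,0.037,0,0,0,0,-1,-0.015,0.037,0,0,0,0,-1,-0.015,0.037,0,0,0,0,-1]
}}

```text
time_s: 13.15
tool_pos: [0.4955, 0.0052, 0.4905]
tool_rot: [180.0, -0.1, 4.7]
force: [0.2, -0.6, -0.9]
grip_width: 0.0457
grasp_force: 44.9
```

Emit:
{"method": "drive_tool", "body": {
  "rows": [-0.015,0.037,0,0,0,0,-1,-0.015,0.037,0,0,0,0,-1,-0.015,0.037,0,0,0,0,-1,-0.013,0.03,0,0,0,0,-1,0,0.017,0,0,0,0,-1]
}}

```text
time_s: 13.78
tool_pos: [0.4508, -0.1577, 0.4905]
tool_rot: [180.0, -0.0, 4.6]
force: [0.7, -0.3, -0.8]
grip_width: 0.046
grasp_force: 44.9
```

Emit:
{"method": "drive_tool", "body": {
  "rows": [0,0,0,0,0,0,-1,0,0,0,0,0,0,-1,0,0,0,0,0,0,-1]
}}

```text
time_s: 14.15
tool_pos: [0.452, -0.1549, 0.4898]
tool_rot: [-180.0, -0.0, 4.8]
force: [-0.2, -0.4, -1.5]
grip_width: 0.0456
grasp_force: 44.9
```

Run:
```python
from h import *
import json
o=get_obs();print(o["tool_pos"],o["tool_rot"],o["joint_velocities"].max())
c=read_camera("wrist");cv2.imwrite("pics/w4.png",cv2.resize(c["color"],(784,588),interpolation=cv2.INTER_CUBIC))
json.dump([list(o["tool_pos"]),list(o["tool_rot"])],open("w4.json","w"))
```

```text
[ 0.45202404 -0.15492782  0.48979108] [-1.79985685e+02 -5.44911679e-03  4.84070000e+00] 0.4941812038656367
```

View pics/w4.png

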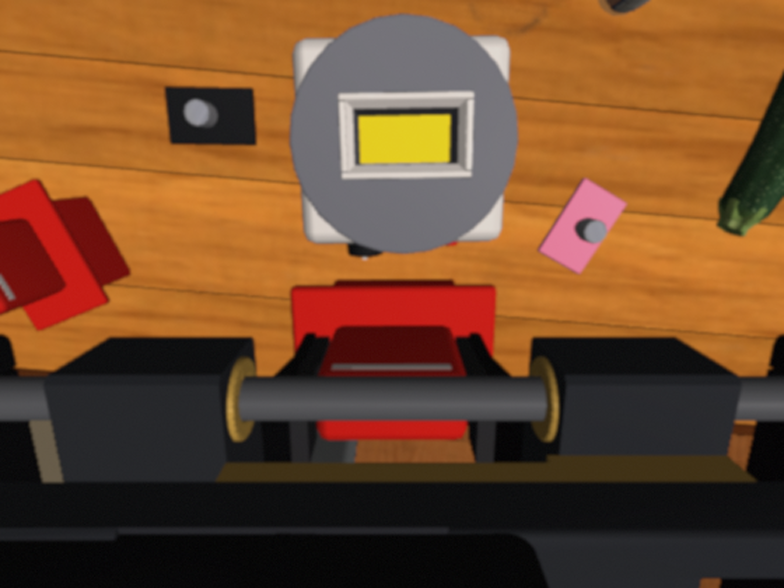

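The rim's outer corners (1.4x) are at (338,93), (474,91), (473,174) and (342,178). The held collar's front edge runs (291,287)–(495,287). The cap stands upright at (210,115).

Run:
```python
from h import *
import json
o={};o["tool_pos"],o["tool_rot"]=json.load(open("w4.json"))
c=read_camera("wrist");T=wristT(o,c);np.set_printoptions(precision=4,suppress=True)
s=lambda p:np.array(p)/1.4-.14
a=onz(c,s([(338,93),(474,91),(473,174.5),(342,178)]),.18,T);print(a.mean(0),a)
for i,j in((1,0),(2,3),(3,0),(2,1)):print(np.degrees(np.arctan2(*(a[j]-a[i])[1::-1])),np.linalg.norm(a[j]-a[i]))
b=onz(c,s([(358,114),(452,113),(450,163),(359,164)]),.14,T);print("plate",b.mean(0))
i4=onz(c,s([(348,100),(466,99),(464,170),(350,172)]),.18,T);print("flare",i4.mean(0))
e=onz(c,s([(291,287),(495,287)]),.4898-.2548+.06,T);print("edge",e,np.linalg.norm(e[1]-e[0]))
print("edge in tool",(e-o["tool_pos"])@R.from_euler("xyz",o["tool_rot"],degrees=True).as_matrix())
```

```text
[ 0.5385 -0.1559  0.18  ] [[ 0.558  -0.1147  0.18  ]
 [ 0.5656 -0.1919  0.18  ]
 [ 0.5196 -0.1973  0.18  ]
 [ 0.511  -0.1197  0.18  ]]
95.6069545394235 0.07758828666483616
96.31855625232727 0.07810583031497957
6.02173082462657 0.0472492789739738
6.663613866240503 0.0462858786258846
plate [ 0.5383 -0.1558  0.14  ]
flare [ 0.5381 -0.1561  0.18  ]
edge [[ 0.4733 -0.1142  0.295 ]
 [ 0.4798 -0.1918  0.295 ]] 0.07789525434611959
edge in tool [[ 0.0246 -0.0387  0.1948]
 [ 0.0246  0.0391  0.1948]]
```

Run:
```python
from h import *
plan([.5385,-.156,.485],6.0)
```

```text
from [ 0.4518 -0.1554  0.4898] [180.     0.     4.79] t 14.25 n 2
[0.0432, 0.0039, 0.0024] [0.0, 0.0, -0.011]
[0.0431, 0.0044, 0.0024] [0.0, 0.0, -0.011]
```

Emit:
{"method": "drive_tool", "body": {
  "rows": [0.03,0.003,0,0,0,-0.011,-1,0.036,0.003,0,0,0,-0.011,-1,0.02,0.002,0.005,0,0,0,-1,0,0,0.02,0,0,0,-1,0,0,0,0,0,0,-1]
}}

```text
time_s: 14.88
tool_pos: [0.5378, -0.1561, 0.4629]
tool_rot: [-179.9, 0.2, 6.0]
force: [-0.5, 0.7, -2.3]
grip_width: 0.0459
grasp_force: 44.9
```

Emit:
{"method": "drive_tool", "body": {
  "rows": [0,0,0.01,0,0,0,-1,0,0,0,0,0,0,-1,0,0,0,0,0,0,-1]
}}

```text
time_s: 15.25
tool_pos: [0.5378, -0.1565, 0.4553]
tool_rot: [180.0, -0.0, 5.9]
force: [0.8, 0.3, 0.1]
grip_width: 0.0458
grasp_force: 44.9
```

Run:
```python
from h import *
plan([.5385,-.156,.44],6.0)
```

```text
from [ 0.5378 -0.1565  0.4553] [ 1.7997e+02 -4.0000e-02  5.9400e+00] t 15.25 n 1
[0.0007, -0.0005, 0.0153] [0.001, -0.001, -0.001]
```

Emit:
{"method": "drive_tool", "body": {
  "rows": [0.0005,0,0.01,0,0,0,-1,0,0,0.008,0,0,0,-1,0,0,0.004,0,0,0,-1,0,0,0.003,0,0,0,-1,0,0,0,0,0,0,-1]
}}

```text
time_s: 15.88
tool_pos: [0.5384, -0.1565, 0.4295]
tool_rot: [-180.0, 0.0, 5.9]
force: [0.7, 0.8, -1.6]
grip_width: 0.0458
grasp_force: 44.9
```

Emit:
{"method": "drive_tool", "body": {
  "rows": [0,0,0.003,0,0,0,-1,0,0,0.003,0,0,0,-1,0,0,0.003,0,0,0,-1,0,0,0,0,0,0,-1]
}}

```text
time_s: 16.38
tool_pos: [0.5385, -0.1557, 0.4212]
tool_rot: [-180.0, -0.1, 6.0]
force: [0.5, 1.6, -0.4]
grip_width: 0.0457
grasp_force: 45.0
```

Emit:
{"method": "drive_tool", "body": {
  "rows": [0,0,0.006,0,0,0,-1,0,0,0.006,0,0,0,-1,0,0,0.006,0,0,0,-1,0,0,0.006,0,0,0,-1,0,0,0,0,0,0,-1]
}}

```text
time_s: 17.0
tool_pos: [0.5383, -0.156, 0.3955]
tool_rot: [-179.9, 0.1, 6.0]
force: [0.1, 4.4, -3.6]
grip_width: 0.0456
grasp_force: 45.0
```

Emit:
{"method": "drive_tool", "body": {
  "rows": [0,0,0.004,0,0,0,-1,0,0,0.004,0,0,0,-1,0,0,0.004,0,0,0,-1,0,0,0.001,0,0,0,-1,0,0,0,0,0,0,-1]
}}

```text
time_s: 17.62
tool_pos: [0.5385, -0.1558, 0.3849]
tool_rot: [-180.0, -0.0, 6.0]
force: [-2.6, 5.4, 5.1]
grip_width: 0.0458
grasp_force: 45.0
```

Emit:
{"method": "drive_tool", "body": {
  "rows": [0,-0.0005,0.002,0,0,0,-1,0,0,0.0015,0,0,0,-1,0,0,0.0005,0,0,0,-1,0,0,0,0,0,0,-1]
}}

```text
time_s: 18.12
tool_pos: [0.5384, -0.1556, 0.3813]
tool_rot: [180.0, -0.0, 6.0]
force: [-2.2, 4.8, 6.7]
grip_width: 0.0456
grasp_force: 45.0
```

Emit:
{"method": "drive_tool", "body": {
  "rows": [0,0,0.0005,0,0,0,-1,0,0,0,0,0,0,-1,0,0,0,0,0,0,-1]
}}

```text
time_s: 18.5
tool_pos: [0.5384, -0.1556, 0.3809]
tool_rot: [180.0, -0.1, 6.0]
force: [-2.1, 5.1, 6.0]
grip_width: 0.0457
grasp_force: 45.0
```

Emit:
{"method": "drive_tool", "body": {
  "rows": [0,0,0.0005,0,0,0,-1,0,0,0.0005,0,0,0,-1,0,0,0,0,0,0,-1]
}}

```text
time_s: 18.88
tool_pos: [0.5384, -0.1556, 0.3808]
tool_rot: [180.0, -0.1, 6.0]
force: [-3.6, 4.7, 10.3]
grip_width: 0.0455
grasp_force: 45.0
```

Emit:
{"method": "drive_tool", "body": {
  "rows": [0,0,0.0005,0,0,0,-1,0,0,0,0,0,0,-1,0,0,0,0,0,0,-1]
}}

```text
time_s: 19.25
tool_pos: [0.5384, -0.1556, 0.3807]
tool_rot: [180.0, -0.1, 6.0]
force: [-5.1, 6.2, 12.1]
grip_width: 0.0459
grasp_force: 45.1
```

Run:
```python
from h import *
s=read_camera("scene")["color"];cv2.imwrite("pics/s5.png",cv2.resize(s[130:280,220:420],(800,600),interpolation=cv2.INTER_CUBIC))
```

```text
(no output)
```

View pics/s5.png

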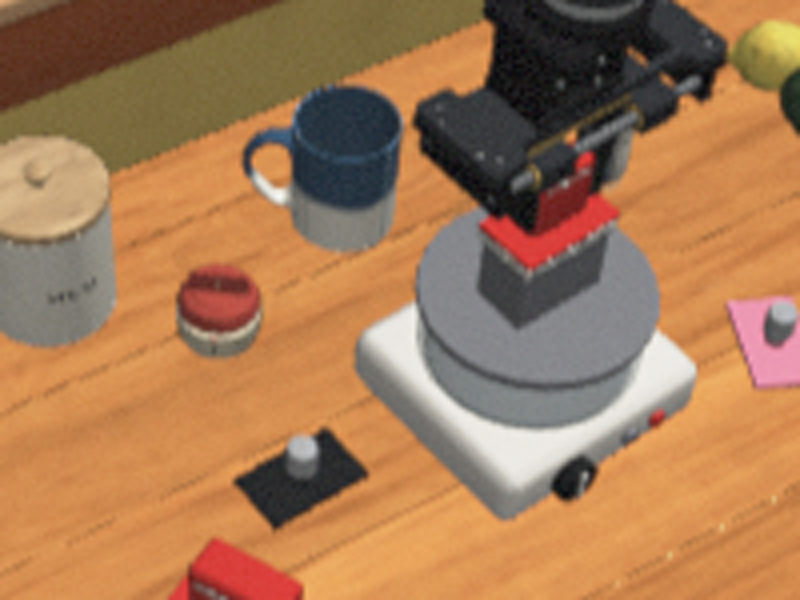

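The picture shows the red collar seated on the chute rim at (550,240) and still gripped. The cap stands knob up on the bare worktop at (300,475), and the timer is untouched.

```bash
python3 -c "
from cell import *
print(sign_off())"
```

```text
the job is handed in; nothing more can be done
None
```

The job is handed in at about 19 s of the 67 s allowed: the cap stands knob up on the bare worktop, and the small red pusher is still gripped and held down with about 12 N, its collar on the chute rim.

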